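# Put the gauge adapter away in its tilt-out bin

## Task

Put the brass gauge adapter away in the green tilt-out bin: tip the bin well forward by its handle, set the adapter inside and let go of it, then push the bin back until it clicks home. Keep the blue bin shut, and do not knock over or shift the cup, the gauge or the glass bulb.

Things in the scene. Friction and masses are not known exactly. Their poses are not given: they have to be found in the camera images.
- case_green: Fixed cream sheet-metal case of the green tilt-out bin (where the adapter belongs), with a green plate on its roof: 150 deep (x) x 150 wide (y) x 165 high, walls 6. Origin: centre of its underside; z up, its own -x is the open front, towards the robot (turned up to 0.12 rad). The roof (top at 165) reaches only to 30 behind the front edge.
- bin_green (a joint): Tip angle about the bottom front pivot: 0 = upright, home (clicked); grows as the top comes forward (case -x); stop at 0.8. A spring catch resists over 0 to 0.12 both ways, 5 to 10 N at the handle; pushed back past about 0.05 the bin snaps to 0, short of that it stays ajar (0.05 to 0.13). Tipped over 0.4 it stays where left; below 0.3 it may sink back to the catch.
- bin_green_handle (a point): Middle of the green bin's horizontal steel handle bar (diameter 10, straight part 84 long along the case's y). Upright it stands 40 in front of the bin's front face and 150 above the pivot (162 above the bench), so a finger fits down behind it. Moves and turns with the bin.
- bin_green_pivot (a point): On the green bin's hinge axis, mid width: 75 in front (-x) of the case's origin, 12 above the bench. Turns with the bin: x = back along its floor, y = hinge axis, z = up its front panel. Inside of bin: 124 wide; front panel x 0 to 5, up to z 145; floor top at z 6; back wall at x 126, up to z 60; quarter-round cheeks; open at the top and upper back.
- case_blue: Fixed cream sheet-metal case of the blue tilt-out bin (to be left shut), with a blue plate on its roof: 150 deep (x) x 150 wide (y) x 165 high, walls 6. Origin: centre of its underside; z up, its own -x is the open front, towards the robot (turned up to 0.12 rad). The roof (top at 165) reaches only to 30 behind the front edge.
- bin_blue (a joint): Tip angle about the bottom front pivot: 0 = upright, home (clicked); grows as the top comes forward (case -x); stop at 0.8. A spring catch resists over 0 to 0.12 both ways, 5 to 10 N at the handle; pushed back past about 0.05 the bin snaps to 0, short of that it stays ajar (0.05 to 0.13). Tipped over 0.4 it stays where left; below 0.3 it may sink back to the catch.
- bin_blue_handle (a point): Middle of the blue bin's horizontal steel handle bar (diameter 10, straight part 84 long along the case's y). Upright it stands 40 in front of the bin's front face and 150 above the pivot (162 above the bench), so a finger fits down behind it. Moves and turns with the bin.
- bin_blue_pivot (a point): On the blue bin's hinge axis, mid width: 75 in front (-x) of the case's origin, 12 above the bench. Turns with the bin: x = back along its floor, y = hinge axis, z = up its front panel. Inside of bin: 124 wide; front panel x 0 to 5, up to z 145; floor top at z 6; back wall at x 126, up to z 60; quarter-round cheeks; open at the top and upper back.
- adapter: Loose brass gauge adapter, 0.22 kg (may vary by a third), standing upright on the bench, 100 high: foot 34 in diameter and 20 high, waist 18 in diameter, upper grip cylinder 26 in diameter from 58 to 100. Origin: centre of its underside, z along its axis.
- adapter_mid (a point): Point on the adapter's axis at mid length, 50 above its underside.
- cup: Loose rubber-lined steel cup, 72 in diameter, 75 high; origin: centre of its underside. Bystander.
- gauge: Loose vacuum gauge with brass rim (diameter 106) leaning back on a mahogany plinth 110 x 130, about 135 high in all; origin: centre of its underside. Bystander.
- bulb: Loose glass pressure bulb, 60 in diameter with an upright stem, in a rubber foot, 112 high; origin: centre of its underside. Fragile bystander.
Mind the look-alikes: they are no part of the job. Leave any orange or red look-alike of the case_blue alone.

How it is judged (in metres and radians):
On the way, in this order (a step that is already met when the one before it is completed fails the run):
1. the green bin is tipped forward to 0.5 rad or more (value of joint bin_green above 0.5 rad), for 0.2 s.
2. the adapter lies in the bin, let go and still, while the bin is tipped out by 0.3 rad or more (x of adapter_mid in the frame of bin_green_pivot between 0 and 0.13 m and y of adapter_mid in the frame of bin_green_pivot between -0.064 and 0.064 m and z of adapter_mid in the frame of bin_green_pivot between 0 and 0.13 m and contact force between the fingers and adapter below 0.3 N and value of joint bin_green above 0.3 rad and linear speed of adapter below 0.05 m/s), for 0.2 s.
3. the green bin is pushed back past its catch (under 0.03 rad) with the adapter in it (x of adapter_mid in the frame of bin_green_pivot between 0 and 0.13 m and y of adapter_mid in the frame of bin_green_pivot between -0.064 and 0.064 m and z of adapter_mid in the frame of bin_green_pivot between 0 and 0.13 m and value of joint bin_green below 0.03 rad), for 0.2 s.
At the end, for the whole second after the job is handed in: The green bin is clicked home (within 0.03 rad of upright) with the adapter at rest inside it (its mid point within the bin: 0 to 130 mm behind the pivot, within 64 mm of the middle, 0 to 130 mm above the pivot) and not held; the blue bin is home too (within 0.03 rad) (all of step 3 and contact force between the fingers and adapter below 0.3 N and value of joint bin_blue below 0.03 rad and linear speed of adapter below 0.03 m/s); the robot touches nothing.
It fails at once if the blue bin is tipped out by more than 0.2 rad (value of joint bin_blue above 0.2 rad).
It fails at once if the cup is shifted by more than 30 mm or tipped by more than 0.35 rad (distance of cup from where it was at the start of the episode above 0.03 m or angle between cup's own z axis and vertical above 0.35 rad).
It fails at once if the gauge is shifted by more than 30 mm or tipped by more than 0.35 rad (distance of gauge from where it was at the start of the episode above 0.03 m or angle between gauge's own z axis and vertical above 0.35 rad).
It fails at once if the bulb is shifted by more than 30 mm or tipped by more than 0.35 rad (distance of bulb from where it was at the start of the episode above 0.03 m or angle between bulb's own z axis and vertical above 0.35 rad).
It also fails if it takes over 72 s, if anything falls off the work surface, if the arm or the gripper's body presses on something with over 40 N, if the wrist force passes 120 N, or if a joint passes its speed limit or range.

## Robot

A 7-joint arm with a two-finger parallel gripper is mounted at the origin on the work surface. World frame = base frame: x ahead of the robot, y to its left, z up, the work surface at z = 0. Lengths are in m, angles in degrees, forces in N, time in s.
With the tool pointing down it reaches from about 0.425 to 0.875 m from the base axis. Payload 4.7 kg.
Tool frame: the origin (TCP) lies at the very end of the fingers, on their centre line; the grasp point (between the pads) lies 19 mm behind it; z points along the fingers, y is the line along which they close (so a half turn about z gives the same grasp; the last joint's range is limited). The gripper opens to 87 mm and grips with 3 to 60 N. Pads are 19 mm wide; open, the fingers measure 117 mm over their backs; the gripper's body (75 mm by 190 mm) begins 51 mm behind the grasp point.
Start: joints at [-74.02, 18.392, -4.016, 83.108, 1.295, 78.541, -3.26], TCP at [0.17, 0.627, 0.223] pointing down, gripper open.
Joint ranges: [-163.93, 163.93], [-17.29, 119.83], [-79.2, 71.16], [3.27, 140.29], [-89.18, 269.18], [5.43, 117.66], [-154.24, 154.24]. Speed limits (degrees/s): [147.25, 147.25, 180, 180, 180, 180, 180].

## Interface

Orientations are given as [roll, pitch, yaw] about the fixed x, y, z axes, in that order (R = Rz(yaw) Ry(pitch) Rx(roll)).
In Python, from cell import telemetry, cams, env gives the robot as it stands.
- The arm moves only by the tool arm_command, never from a script. Its argument "series" is text: rows parted by semicolons, each of 5 numbers parted by spaces: the shift along the tool's x, y, z in mm, then the turn about the tool's z in rad, then the closure in counts, from 0 (fully open) to 255 (shut). A call has 1 to 20 rows; each row shifts and turns the commanded pose from where the row before left it, along the tool's axes as they then stand; what a row does not reach is not made up. A row lasts 1/12 s, in which the tool goes at most 41.7 mm and 7.16 degrees, less where a joint would pass 70% of its speed; a pose out of reach is approached as far as the arm can. A call is refused whole if a number of a shift passes 41.7 or a number of a turn 0.125, either way. A call with a gripper value outside its range is refused whole. The fingers move at their own pace and stop on an object; "squeeze" is the grip in N (left out, the last holds). Time passes only in rows, so rows that do not move let the fingers close. It gives the time, the measured TCP pose, the force, the opening and the grip force at its end, in the units of the state.
- telemetry.get_obs(): the state, without advancing time (a new reading comes with each control period).
- cams.read_camera(name): name is "scene" or "top" or "wrist"; returns the picture (480x640x3 uint8, blue, green, red); there is no depth.
- cams.calibration(name): a dict with "K" (3x3 intrinsics, pixels), "origin" and "rotation" of the camera in the world; the wrist camera has in their place "hand_eye" (4x4, takes a point from camera to tool coordinates, whose origin is the TCP and whose axes are the flange's). Camera axes: x right, y down, z forward; pixel columns grow to the right and rows downward; lengths in m; the calibration is good to about 2 mm. The wrist camera is an equidistant fisheye: a pixel r from the principal point sees the ray r / f radians off the axis. A picture is of the moment at which its call begins: read the wrist's pose just before it. calibration takes no time and is no camera call.
- env.sign_off(): hands the job in; it is judged then, once.
The state is a dict: "time_s": time; "qpos": joint angles; "joint_velocities": joint speeds; "effort": joint torques, N m; "tool_pos": TCP position; "tool_rot": TCP orientation; "force": force on the tool from outside, world axes, zero at the start; "wrist_torque": the same for the moment, N m; "grip_width": finger opening in m; "grasp_force": force on a finger pad.
Only numpy, scipy, OpenCV 4.12 (cv2) and the standard library are available. Lean on these libraries where they do the work, as an engineer would, in place of code of your own. Each camera call takes 0.05 s, during which the arm holds its last target. There are 200 camera calls.

## Working session

There is one attempt and no reset: what is moved stays moved. The work goes in short steps, Python scripts to look and compute and a tool call to move; the robot and the scene stay as the last step left them, time stands still between calls to the robot, and variables do not carry over. Pictures are saved under pics/ and viewed, at most 10 in all, crops included, and the job is handed in when it is done.

Besides the shell and the picture viewer there is one more tool, called after "Call:" as name(argument=value, ...), one argument or row to a line, values as JSON. arm_command: Moves the arm, as the interface text tells. Its arguments: {"type":"object","properties":{"series":{"type":"string"},"squeeze":{"type":"number"}},"required":["series"]}

```bash
mkdir -p pics; ls; python3 - <<'E'
from cell import telemetry,cams
import cv2,numpy as np
o=telemetry.get_obs();print(o)
for n in("scene","top"):
    cv2.imwrite(f"pics/{n}0.png",cams.read_camera(n))
for n in("scene","top","wrist"): print(n,cams.calibration(n))
E
```

```text
pics
{'time_s': 0.0, 'qpos': array([-74.02045433,  18.43754137,  -4.01442432,  83.17631749,
         1.29684191,  78.53893836,  -3.25805502]), 'joint_velocities': array([ 0.04749829,  0.0303118 , -0.11092973, -0.01593383, -0.06854366,
        0.14082103, -0.01075839]), 'effort': array([-3.83471559e-05, -4.91292000e+01, -4.03700704e-01, -3.12529564e+01,
       -6.38295896e-02,  4.37053596e-02,  1.71774759e-04]), 'tool_pos': array([0.17004012, 0.62679198, 0.22146616]), 'tool_rot': array([-1.79892543e+02,  7.90173251e-03,  1.64831505e+02]), 'force': array([-0.30802221,  0.85951584,  0.15853612]), 'wrist_torque': array([ 0.00602399, -0.04399003, -0.05236439]), 'grasp_force': 0.0, 'grip_width': 0.0868859980628607}
scene {'K': array([[468.25537415,   0.        , 311.48691369],
       [  0.        , 468.25537415, 253.78385531],
       [  0.        ,   0.        ,   1.        ]]), 'origin': array([-0.12631004, -0.31571588,  0.9930416 ]), 'rotation': array([-143.66280837,   -0.72795555,  -66.59504524])}
top {'K': array([[488.26749128,   0.        , 324.53696941],
       [  0.        , 488.26749128, 233.18224004],
       [  0.        ,   0.        ,   1.        ]]), 'origin': array([ 0.37432254, -0.09333608,  1.54098259]), 'rotation': array([-1.74893053e+02, -4.90282394e-02, -8.93170919e+01])}
wrist {'K': array([[371.64829954,   0.        , 318.64656002],
       [  0.        , 371.64829954, 240.89793542],
       [  0.        ,   0.        ,   1.        ]]), 'hand_eye': array([[-2.24590402e-04, -9.65014596e-01, -2.62196069e-01,
         7.14965835e-02],
       [ 9.99999962e-01, -2.58372758e-04,  9.43686499e-05,
         5.68155878e-05],
       [-1.58811446e-04, -2.62196037e-01,  9.65014618e-01,
        -1.61170996e-01],
       [ 0.00000000e+00,  0.00000000e+00,  0.00000000e+00,
         1.00000000e+00]])}
```

View pics/scene0.png

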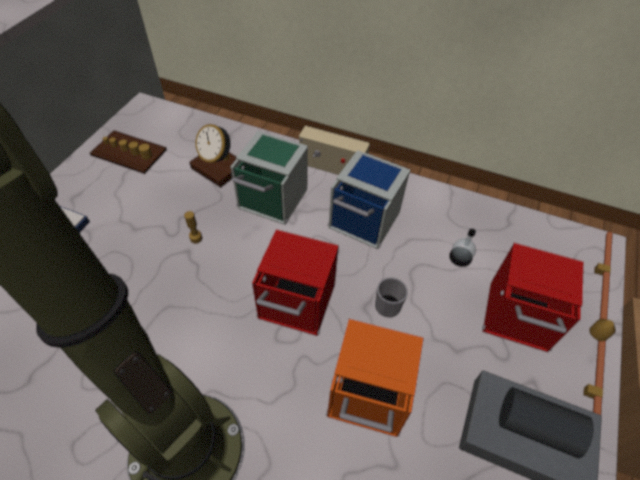

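View pics/top0.png

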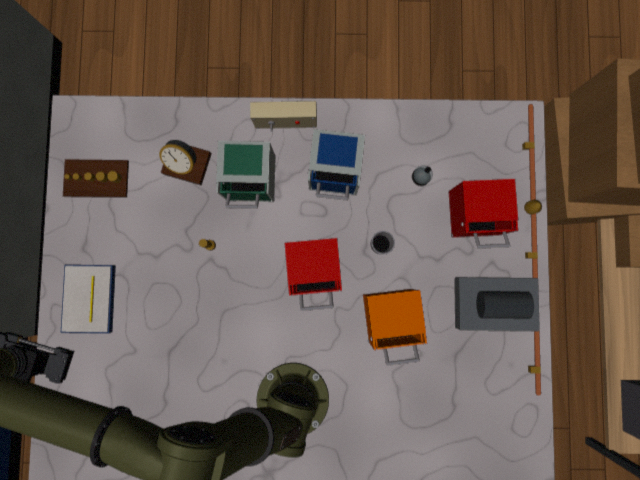

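The scene view shows the green bin at about (265,180), blue at (365,200), and adapter at (193,228). In the top view they are green (245,170) with its handle at (243,205), adapter (207,244), and gauge (185,160). I'll zoom in.

```bash
cat > h.py <<'E'
import numpy as np,cv2
from scipy.spatial.transform import Rotation as R
from cell import telemetry,cams
def ray(n,uv):
    c=cams.calibration(n);K=c["K"];Rm=R.from_euler('xyz',c["rotation"],degrees=True).as_matrix()
    return np.array(c["origin"]),Rm@np.array([(uv[0]-K[0,2])/K[0,0],(uv[1]-K[1,2])/K[1,1],1.])
def onz(n,uv,z):
    o,d=ray(n,uv);return o+d*(z-o[2])/d[2]
def tri(a,b):
    (o1,d1),(o2,d2)=ray("top",a),ray("scene",b)
    s=np.linalg.lstsq(np.c_[d1,-d2],o2-o1,rcond=None)[0]
    p,q=o1+s[0]*d1,o2+s[1]*d2;return (p+q)/2,np.linalg.norm(p-q)
def wray(uv,o):
    c=cams.calibration("wrist");K=c["K"];H=c["hand_eye"]
    v=np.array([uv[0]-K[0,2],uv[1]-K[1,2]])/K[0,0];r=np.linalg.norm(v)
    d=np.r_[v/r*np.sin(r),np.cos(r)];T=R.from_euler('xyz',o["tool_rot"],degrees=True).as_matrix()
    return T@H[:3,3]+o["tool_pos"],T@H[:3,:3]@d
def wonz(uv,o,z):
    p,d=wray(uv,o);return p+d*(z-p[2])/d[2]
E
python3 - <<'E'
from h import *
t=cv2.imread("pics/top0.png");s=cv2.imread("pics/scene0.png")
def crop(im,x,y,w,h,f=5):
    return cv2.resize(im[y:y+h,x:x+w],None,fx=f,fy=f,interpolation=cv2.INTER_CUBIC)
a=crop(t,195,130,80,120);b=crop(s,180,125,80,120)
b2=np.hstack([a,b]);cv2.imwrite("pics/z.png",b2)
for n,im in(("top",t),("scene",s)):
    hsv=cv2.cvtColor(im,cv2.COLOR_BGR2HSV)
    m=cv2.inRange(hsv,(65,80,60),(95,255,255))
    k,l,st,c=cv2.connectedComponentsWithStats(m)
    for i in range(1,k):
        if st[i,4]>60: print(n,'green',st[i],c[i],cv2.minAreaRect(np.argwhere(l==i)[:,::-1].astype(np.float32)))
    m=cv2.inRange(hsv,(15,110,60),(30,255,255))
    k,l,st,c=cv2.connectedComponentsWithStats(m)
    for i in range(1,k):
        if st[i,4]>60: print(n,'brass',st[i],c[i])
E
```

```text
top green [ 224  144   38   31 1115] [242.7470852  159.33542601] ((242.5, 159.0), (30.0, 37.0), 90.0)
top brass [  545    56    95   267 10817] [598.02801146 159.78912822]
top brass [523 142  12   7  73] [528.16438356 145.04109589]
top brass [160 144  34  31 204] [178.0245098  157.54901961]
top brass [ 95 171  10  11  82] [ 99.67073171 175.80487805]
top brass [107 170  11  13 105] [112.01904762 175.66666667]
top brass [ 83 172   9   9  61] [ 87.42622951 175.91803279]
top brass [525 200  17  14 181] [532.57458564 206.55248619]
top brass [199 239  16  11 104] [206.51923077 243.84615385]
top brass [526 252  12   7  70] [531.51428571 254.91428571]
top brass [ 89 276   5  46 122] [ 91.24590164 298.71311475]
top brass [597 324  17 126 585] [605.14700855 387.97606838]
top brass [529 366  12   8  80] [534.375  369.3375]
scene green [249 136  48  30 827] [272.87666264 150.28174123] ((272.5973205566406, 150.18380737304688), (43.45119094848633, 22.49757194519043), 17.10272979736328)
scene green [235 167  45  17 107] [257.36448598 175.46728972] ((257.08575439453125, 175.2550048828125), (46.48501968383789, 2.973153591156006), 19.29004669189453)
scene brass [199 125  26  38 152] [216.64473684 147.57894737]
scene brass [103 137  14  11  91] [109.84615385 140.92307692]
scene brass [117 139  33  21 368] [134.8125    147.7798913]
scene brass [185 212  16  30 217] [192.12442396 227.28571429]
scene brass [595 264  15  10 111] [602.11711712 268.41441441]
scene brass [623 298  17  41 224] [630.95535714 319.26339286]
scene brass [591 319  24  22 373] [602.36193029 329.2922252 ]
scene brass [620 340  20  92 685] [629.68321168 390.47153285]
scene brass [584 385  18  12 170] [592.78235294 390.81764706]
scene brass [618 427  22  42 334] [628.00898204 447.87125749]
```

View pics/z.png

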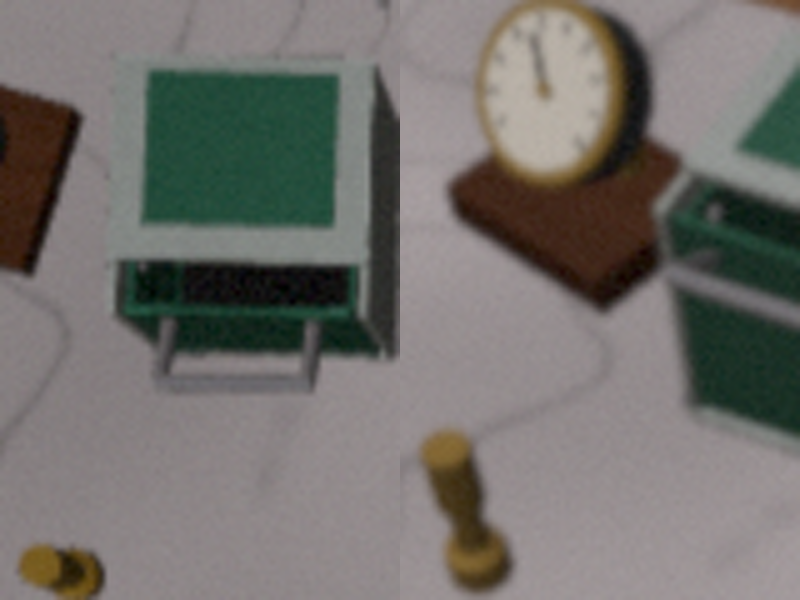

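```bash
python3 - <<'E'
from h import *
np.set_printoptions(precision=4,suppress=True)
print("handle",onz("top",(227,206.5),.162),onz("top",(257.4,206.2),.162))
print("roof",[onz("top",p,.165) for p in((218,143),(270,143),(216.5,182),(268.6,182.4))])
print("plate",onz("top",(242.7,159.3),.165),onz("scene",(272.9,150.3),.165))
print("ad top",onz("top",(203.6,243),.1),onz("scene",(189.4,215),.1),tri((203.6,243),(189.4,215)))
print("ad foot",onz("top",(210.6,245),.02),onz("scene",(194.5,236),.02))
E
```

```text
handle [0.5705 0.1857 0.162 ] [0.5725 0.0991 0.162 ]
roof [array([0.754 , 0.2165, 0.165 ]), array([0.7558, 0.0669, 0.165 ]), array([0.6403, 0.2172, 0.165 ]), array([0.641 , 0.0684, 0.165 ])]
plate [0.7072 0.1442 0.165 ] [0.7045 0.1425 0.165 ]
ad top [0.4697 0.2642 0.1   ] [0.4676 0.263  0.1   ] (array([0.4699, 0.2651, 0.0967]), np.float64(0.00011957267187982985))
ad foot [0.469 0.262 0.02 ] [0.4636 0.2631 0.02  ]
```

Measurements agree: the case yaw is about 0.01 rad, the handle is at (0.571, 0.142, 0.162), and the adapter is at (0.468, 0.263). First I'll rotate so tool y lies along world x, and lift.

Call:
arm_command(
  series="0 0 -5 0.108 167;0 0 -5 0.108 167;0 0 -5 0.108 167;0 0 -5 0.108 167;0 0 -5 0.108 167;0 0 -5 0.108 167;0 0 -5 0.108 167;0 0 -5 0.108 167;0 0 0 0.108 167;0 0 0 0.108 167;0 0 0 0.108 167;0 0 0 0.108 167;0 0 0 0 167",
)

```text
time_s: 1.18
tool_pos: [0.1701, 0.6271, 0.2619]
tool_rot: [180.0, 0.1, 90.4]
force: [-0.2, 0.1, -0.2]
grip_width: 0.0304
grasp_force: 0.0
```

Call:
arm_command(
  series="-24 20 0 0 167;-24 20 0 0 167;-24 20 0 0 167;-24 20 0 0 167;-24 20 0 0 167;-24 20 0 0 167;-24 20 0 0 167;-24 20 0 0 167;-24 20 0 0 167;-24 20 0 0 167;-24 20 0 0 167;-24 20 0 0 167;-24 20 0 0 167;-24 20 0 0 167;-24 20 0 0 167;-24 20 0 0 167;-24 20 0 0 167;-24 20 0 0 167;-24 20 0 0 167;0 0 0 0 167",
)

```text
time_s: 2.85
tool_pos: [0.5583, 0.1674, 0.2625]
tool_rot: [179.9, 0.3, 90.2]
force: [-0.4, -1.5, 0.3]
grip_width: 0.0299
grasp_force: 0.0
```

```bash
python3 - <<'E'
from h import *
o=telemetry.get_obs();print(o["tool_pos"],o["tool_rot"],o["grip_width"],o["time_s"],o["force"])
cv2.imwrite("pics/w1.png",cams.read_camera("wrist"))
E
```

```text
[0.55825079 0.16742215 0.26250919] [179.8580417    0.25205753  90.18304625] 0.029939362810747897 2.85 [-0.43525197 -1.45758347  0.33034912]
```

View pics/w1.png

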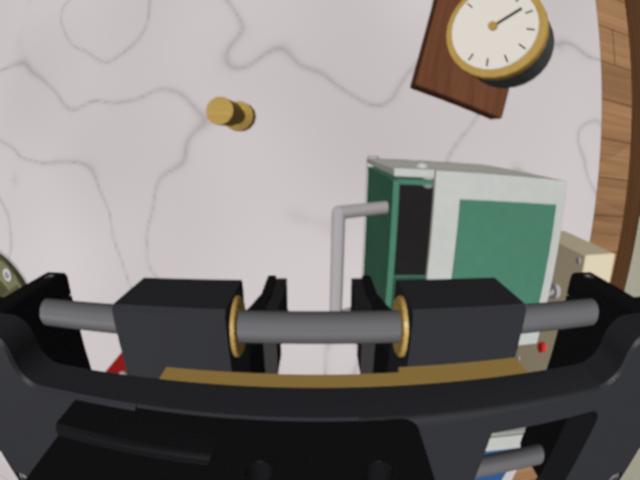

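The wrist view shows the bar's upper corner at about (338,212), the bar near column 337 down to row 305, and the adapter top at about (222,111).

```bash
python3 - <<'E'
from h import *
np.set_printoptions(precision=4,suppress=True)
o=telemetry.get_obs()
for p,z in(((337,225),.162),((336.5,260),.162),((336,300),.162),((338,209),.162),((220,111),.1),((243,117),.02)): print(p,wonz(p,o,z))
E
```

```text
(337, 225) [0.5698 0.1831 0.162 ]
(336.5, 260) [0.5699 0.1565 0.162 ]
(336, 300) [0.5702 0.124  0.162 ]
(338, 209) [0.5703 0.1948 0.162 ]
(220, 111) [0.4697 0.2715 0.1   ]
(243, 117) [0.4742 0.2707 0.02  ]
```

Call:
arm_command(
  series="-12 6 0 0 167;-11 6 0 0 167;0 0 15 0 167;0 0 20 0 167;0 0 20 0 167;0 0 20 0 167;0 0 15 0 167;0 0 15 0 167;0 0 10 0 167;0 0 0 0 167;0 0 0 0 167",
)

```text
time_s: 3.82
tool_pos: [0.5667, 0.1525, 0.1474]
tool_rot: [-180.0, 0.0, 90.6]
force: [-0.2, -0.4, -0.2]
grip_width: 0.0302
grasp_force: 0.0
```

Call:
arm_command(
  series="0 0 0 0 208;0 0 0 0 208;0 0 0 0 208;0 -7.5 2 0 208;0 -7.3 2.7 0 208;0 -7.2 3 0 208;0 -7 3.2 0 208;0 -6.8 3.7 0 208;0 -6.7 4 0 208;0 -6.5 4.3 0 208;0 -6.2 4.6 0 208;0 -6 5 0 208;0 -5.8 5.1 0 208;0 -5.5 5.5 0 208;0 -5.2 5.8 0 208;0 -5 6 0 208;0 -4.5 6.2 0 208;0 -4 6 0 208;0 0 0 0 208",
)

```text
time_s: 5.4
tool_pos: [0.4747, 0.1512, 0.0791]
tool_rot: [-179.9, 0.0, 90.6]
force: [0.8, 1.5, -1.1]
grip_width: 0.0162
grasp_force: 0.7
```

```bash
python3 - <<'E'
from h import *
o=telemetry.get_obs();print(o["tool_pos"],o["tool_rot"],o["grip_width"],o["time_s"],o["force"])
t=cams.read_camera("top")[110:270,160:340]; s=cams.read_camera("scene")[110:270,150:330]
f=lambda a:cv2.resize(a,None,fx=2.2,fy=2.2,interpolation=cv2.INTER_CUBIC)
cv2.imwrite("pics/p1.png",np.hstack([f(t),f(s)]))
E
```

```text
[0.47470476 0.15124203 0.07908739] [-1.79945443e+02  3.85795832e-02  9.05977451e+01] 0.016163170323765522 5.4 [ 0.84767839  1.50580244 -1.05667627]
```

View pics/p1.png

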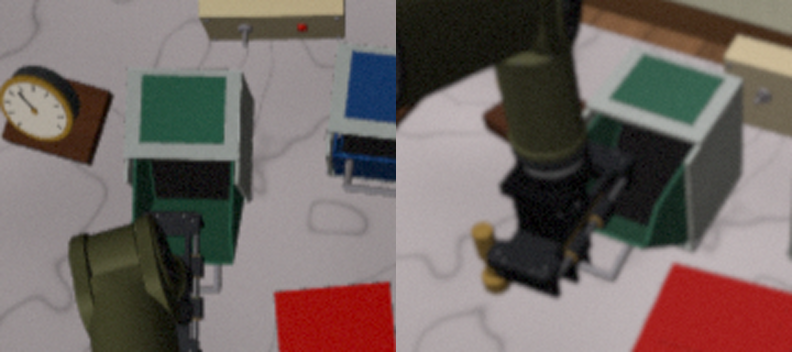

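The views show the green bin well tipped (about 0.7 rad), with the blue bin and the gauge untouched. Next I release, rise and go over the adapter.

Call:
arm_command(
  series="0 0 0 0 167;0 0 0 0 167;0 0 -15 0 167;0 0 -25 0 167;0 0 -30 0 167;0 0 -30 0 167;0 0 -20 0 100;10 0 -10 0 60;20 0 0 0 60;25 0 0 0 60;25 -2 0 0 60;20 -2 0 0 60;10 0 0 0 60;0 0 0 0 60;0 0 0 0 60",
)

```text
time_s: 6.75
tool_pos: [0.4705, 0.2608, 0.2097]
tool_rot: [-179.9, 0.1, 90.6]
force: [0.4, -0.0, -1.5]
grip_width: 0.066
grasp_force: 0.0
```

```bash
python3 - <<'E'
from h import *
o=telemetry.get_obs();print(o["tool_pos"],o["tool_rot"],o["grip_width"],o["time_s"],o["force"])
cv2.imwrite("pics/w2.png",cams.read_camera("wrist"))
E
```

```text
[0.47045218 0.26076184 0.20972422] [-1.79948392e+02  1.06167263e-01  9.05983900e+01] 0.06602551057043046 6.75 [ 0.41926336 -0.03408302 -1.46735447]
```

View pics/w2.png

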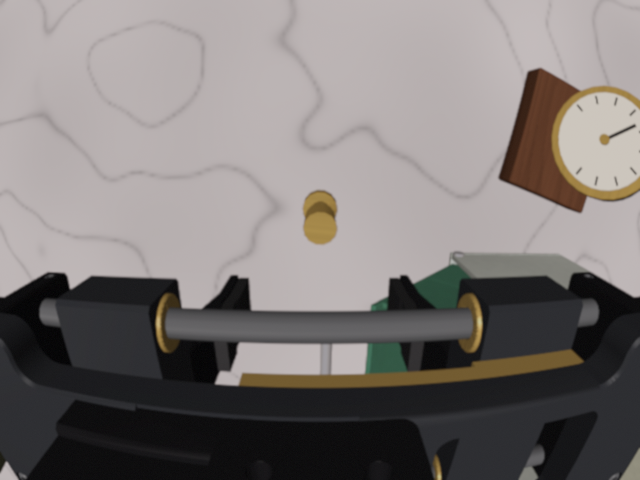

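The wrist view shows the adapter's top disc at about (320,228) and its foot at about (319,206).

```bash
python3 - <<'E'
from h import *
o=telemetry.get_obs();print(o["tool_pos"])
for p,z in(((320,228),.1),((319.5,207),.02)): print(p,wonz(p,o,z))
E
```

```text
[0.4708511  0.25989772 0.21002119]
(320, 228) [0.47183923 0.26773546 0.1       ]
(319.5, 207) [0.47158121 0.2695218  0.02      ]
```

Call:
arm_command(
  series="8 1 0 0 60;0 0 20 0 60;0 0 25 0 60;0 0 25 0 60;0 0 25 0 60;0 0 20 0 60;0 0 15 0 60;0 0 12 0 60;0 0 0 0 60;0 0 0 0 255;0 0 0 0 255;0 0 0 0 255;0 0 0 0 255;0 0 0 0 255;0 0 0 0 255",
  squeeze=20,
)

```text
time_s: 8.05
tool_pos: [0.4718, 0.2696, 0.069]
tool_rot: [180.0, -0.0, 90.6]
force: [0.1, 0.3, -0.3]
grip_width: 0.0346
grasp_force: 0.0
```

Call:
arm_command(
  series="0 0 0 0 255;0 0 0 0 255;0 0 0 0 255;0 0 0 0 255;0 0 0 0 255",
)

```text
time_s: 8.47
tool_pos: [0.4715, 0.2695, 0.0687]
tool_rot: [180.0, -0.0, 90.6]
force: [-0.8, 0.4, 2.4]
grip_width: 0.0253
grasp_force: 20.0
```

Gripped at 25.3 mm width. I'll lift and turn by -1.57.

Call:
arm_command(
  series="0 0 -10 0 255;0 0 -20 0 255;0 0 -25 0 255;0 0 -25 0 255;0 0 -30 0 255;0 0 -30 -0.1 255;0 0 -30 -0.12 255;0 0 -20 -0.12 255;0 0 -15 -0.12 255;0 0 0 -0.12 255;0 0 0 -0.12 255;0 0 0 -0.12 255;0 0 0 -0.12 255;0 0 0 -0.12 255;0 0 0 -0.12 255;0 0 0 -0.12 255;0 0 0 -0.12 255;0 0 0 -0.12 255;0 0 0 -0.12 255;0 0 0 0 255",
)

```text
time_s: 10.13
tool_pos: [0.4714, 0.2689, 0.2735]
tool_rot: [-180.0, -0.0, -174.2]
force: [-0.8, -0.5, -2.0]
grip_width: 0.0256
grasp_force: 20.0
```

Call:
arm_command(
  series="0 0 0 0.09 255;0 0 0 0 255;-8 -8 0 0 255;-15 -15 0 0 255;-20 -20 0 0 255;-22 -22 0 0 255;-22 -22 0 0 255;-20 -20 0 0 255;-15 -12 0 0 255;-8 -6 0 0 255;0 0 0 0 255;0 0 0 0 255;0 0 0 0 255",
)

```text
time_s: 11.22
tool_pos: [0.6018, 0.1472, 0.2733]
tool_rot: [179.9, -0.1, -179.3]
force: [0.5, 0.4, -1.7]
grip_width: 0.0252
grasp_force: 20.0
```

```bash
python3 - <<'E'
from h import *
o=telemetry.get_obs();print(o["tool_pos"],o["tool_rot"],o["grip_width"],o["time_s"],o["force"])
cv2.imwrite("pics/w3.png",cams.read_camera("wrist"))
E
```

```text
[0.60176693 0.14723835 0.27330423] [ 1.79943067e+02 -5.85899302e-02 -1.79338749e+02] 0.025152338190263124 11.2167 [ 0.52413362  0.4051862  -1.66866482]
```

View pics/w3.png

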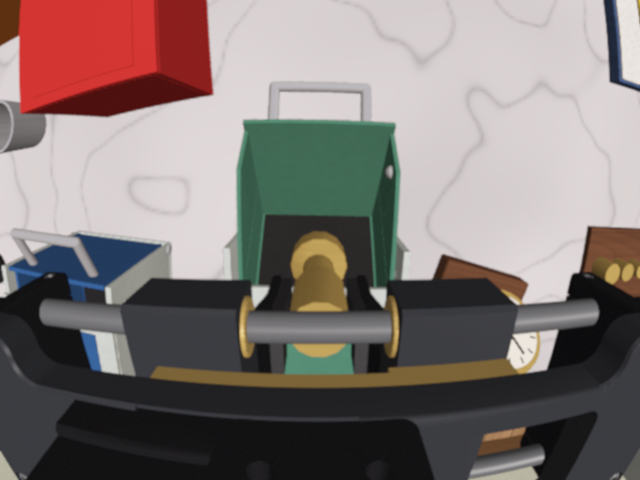

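The adapter (col 320) is centred in the green bin's mouth (cols 240–397), with the bar at row 87. I'll check the tilt from the bar and the panel edge.

```bash
python3 - <<'E'
from h import *
o=telemetry.get_obs()
for th in(.5,.6,.7,.75,.8):
    c,s=np.cos(th),np.sin(th)
    zb=.012-.04*s+.15*c; zp=.012+.145*c
    print(th,"bar exp",.608-.04*c-.15*s,wonz((320,87),o,zb)[:2],"panel exp",.608-.145*s,wonz((320,122),o,zp)[:2])
E
```

```text
0.5 bar exp 0.5009828667337547 [0.48361127 0.14737524] panel exp 0.5384832969023905 [0.51397288 0.14766276]
0.6 bar exp 0.49029020439435755 [0.48191676 0.14740989] panel exp 0.5261268413577198 [0.51355285 0.14769465]
0.7 bar exp 0.48077365942296674 [0.48006986 0.14744766] panel exp 0.5145884353505348 [0.51306653 0.14773157]
0.75 bar exp 0.47648663124154705 [0.47909498 0.14746759] panel exp 0.5091623797966165 [0.5128    0.1477518]
0.8 bar exp 0.472528317991185 [0.47808904 0.14748816] panel exp 0.5039833668195692 [0.51251876 0.14777315]
```

Call:
arm_command(
  series="0 0 15 0 255;0 0 20 0 255;0 0 25 0 255;0 0 25 0 255;0 0 25 0 255;0 0 20 0 255;0 0 12 0 255;0 0 7 0 255;0 0 0 0 255;0 0 0 0 255",
)

```text
time_s: 12.1
tool_pos: [0.603, 0.1462, 0.1254]
tool_rot: [180.0, 0.1, -179.4]
force: [-0.9, 0.7, -0.1]
grip_width: 0.0252
grasp_force: 20.0
```

Call:
arm_command(
  series="0 0 4 0 255;0 0 3 0 255;0 0 0 0 255;0 0 0 0 130;0 0 0 0 130;0 0 0 0 130;0 0 0 0 130;0 0 0 0 130;0 0 -10 0 130;0 0 -20 0 130;0 0 -25 0 130;0 0 -30 0 130;0 0 -30 0 130;0 0 -25 0 130;0 0 0 0 130;0 0 0 0 130",
)

```text
time_s: 13.43
tool_pos: [0.6038, 0.1456, 0.2602]
tool_rot: [179.9, 0.2, -179.5]
force: [-0.2, 0.2, -0.3]
grip_width: 0.0427
grasp_force: 0.0
```

```bash
python3 - <<'E'
from h import *
o=telemetry.get_obs();print(o["tool_pos"],o["tool_rot"],o["grip_width"],o["time_s"],o["force"])
cv2.imwrite("pics/w4.png",cams.read_camera("wrist"))
E
```

```text
[0.60380695 0.14560503 0.26023067] [ 179.90585488    0.24738494 -179.48380321] 0.04271989580577004 13.4333 [-0.19898309  0.21038487 -0.29835211]
```

View pics/w4.png

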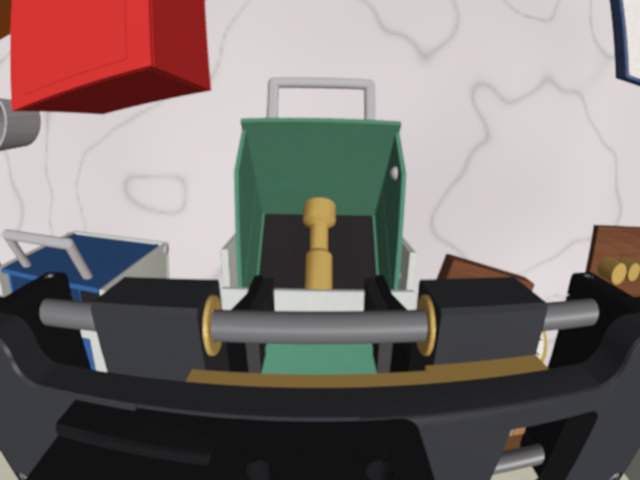

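The adapter lies on the bin floor, foot (320,212) and top (318,275), well inside. Step 2's conditions should be met. Next I go in front of the bar with closed fingers.

Call:
arm_command(
  series="10 0 0 0 255;20 0 0 0 255;25 0 0 0 255;25 -1 0 0 255;25 -1 0 0 255;25 0 0 0 255;19 0 0 0 255;10 0 0 0 255;0 0 0 0 255;0 0 20 0 255;0 0 25 0 255;0 0 30 0 255;0 0 30 0 255;0 0 30 0 255;0 0 25 0 255;0 0 15 0 255;0 0 0 0 255;0 0 0 0 255",
)

```text
time_s: 14.98
tool_pos: [0.4436, 0.1414, 0.0816]
tool_rot: [-179.9, -0.1, -179.5]
force: [0.7, 0.1, 0.3]
grip_width: 0.0004
grasp_force: 0.0
```

Call:
arm_command(
  series="-8 0 0 0 255;-8 0 0 0 255;-6 0 -3 0 255;-5 0 -6 0 255;-5 0 -6 0 255;-5 0 -6 0 255;-5.5 0 -5.5 0 255;-6 0 -5 0 255;-6 0 -5 0 255;-6 0 -4.5 0 255;-6.5 0 -4.5 0 255;-6.5 0 -4 0 255;-7 0 -3.5 0 255;-7 0 -3 0 255;-7 0 -3 0 255;-7 0 -2.5 0 255;0 0 0 0 255",
)

```text
time_s: 16.4
tool_pos: [0.5441, 0.1429, 0.1434]
tool_rot: [-179.9, -0.3, -179.5]
force: [-3.5, 0.2, 2.7]
grip_width: 0.0002
grasp_force: 1.8
```

Call:
arm_command(
  series="-4 0 -1 0 255;-4 0 -1 0 255;-4 0 0 0 255;-4 0 0 0 255;-3 0 0 0 255;0 0 0 0 255;0 0 0 0 255",
)

```text
time_s: 16.98
tool_pos: [0.557, 0.1433, 0.1455]
tool_rot: [-180.0, -1.0, -179.4]
force: [-22.2, -2.4, 15.3]
grip_width: 0.0004
grasp_force: 11.2
```

Call:
arm_command(
  series="-2 0 0 0 255;0 0 0 0 255;8 0 0 0 255;10 0 0 0 255;15 0 0 0 255;15 0 0 0 255;10 0 -15 0 255;0 0 -25 0 255;0 0 -30 0 255;0 0 -30 0 255;20 0 -10 0 255;20 0 0 0 255;0 0 0 0 255;0 0 0 0 255",
)

```text
time_s: 18.15
tool_pos: [0.4684, 0.1426, 0.2565]
tool_rot: [179.9, 0.1, -179.4]
force: [0.1, 0.4, 0.1]
grip_width: 0.0002
grasp_force: 0.0
```

```bash
python3 - <<'E'
from h import *
o=telemetry.get_obs();print(o["tool_pos"],o["time_s"],o["force"])
t=cams.read_camera("top");s=cams.read_camera("scene")
cv2.imwrite("pics/tend.png",t);cv2.imwrite("pics/send.png",s)
f=lambda a:cv2.resize(a,None,fx=5,fy=5,interpolation=cv2.INTER_CUBIC)
cv2.imwrite("pics/z2.png",np.hstack([f(t[130:250,195:275]),f(s[125:245,225:305])]))
E
```

```text
[0.46838255 0.14260591 0.25649006] 18.15 [0.0819269  0.41954105 0.10298773]
```

View pics/z2.png

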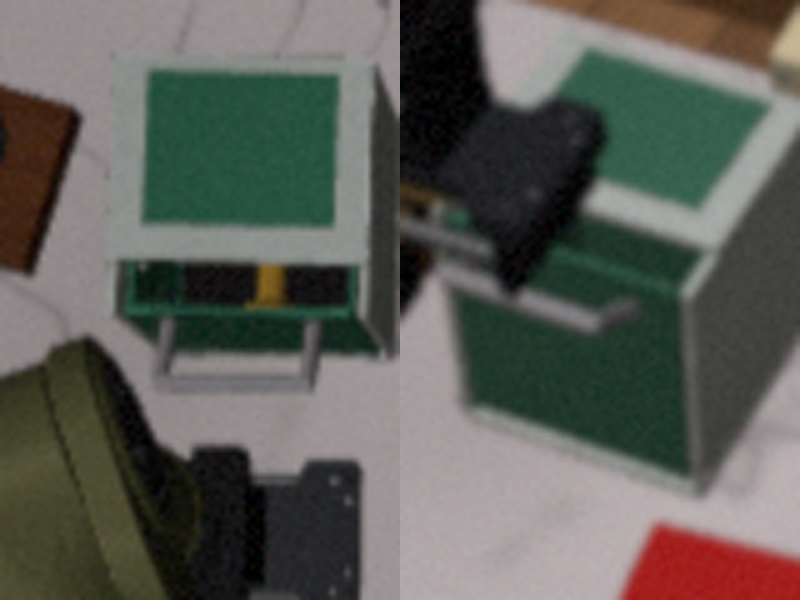

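The bar is back at its starting pixels (crop row 383), so the bin is home. The brass adapter is visible inside and the gripper is clear.

```bash
python3 -c "
from cell import env
print(env.sign_off())"
```

```text
the job is handed in; nothing more can be done
None
```

I put the adapter in the green bin, pushed the bin back home and handed the job in at about 18 s of the 72 s allowed; sign-off returned no verdict, but the last images show the bin's handle back where it started, the adapter lying inside and the gripper clear.

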